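# Seal the washing-tablet tin, then lift off its outer lid alone

### The arm

A 6-joint arm with a two-finger parallel gripper is mounted at the origin on the work surface. World frame = base frame: x ahead of the robot, y to its left, z up, the work surface at z = 0. Lengths are in m, angles in rad, forces in N, time in s.
With the tool pointing down it reaches from about 0.325 to 1 m from the base axis. Payload 5.1 kg.
Tool frame: the origin (TCP) lies midway between the tips of the shut fingers; the grasp point (between the pads) lies env.grip_depth behind it (env.grip_depth is the distance from the TCP to the grasp point, in m); z points along the fingers, y is the line along which they close (so a half turn about z gives the same grasp; the last joint's range is limited). The gripper opens to 85 mm and grips with 20 to 120 N. Pads are 22 mm wide; open, the fingers measure 114 mm over their backs; the gripper's body (76 mm by 85 mm) begins 54 mm behind the grasp point. The pads swing forward as they close: fully open they stand 13 mm farther back than shut.
Start: joints at [1.154, 0.124, 1.65, -0, 1.367, -0.083], TCP at [0.213, 0.614, 0.231] pointing down, gripper open.
Joint ranges: [-2.61, 2.61], [-1.02, 2.33], [0.03, 2.71], [-1.35, 4.49], [0.32, 2.68], [-2.91, 2.91]. Speed limits (rad/s): [2.57, 2.57, 3.14, 3.14, 3.14, 3.14].

### API

Orientations are given as a unit quaternion [x, y, z, w].
In Python, from plant import env gives the robot as it stands. The module is installed in compiled form; this text tells all that it offers.
- The arm moves only by the tool apply_moves, never from a script. Its argument "series" is a list of rows, each a list of 3 entries, a list of its own where there are three numbers: the shift along the tool's x, y, z in mm, then the turn, a rotation vector about the tool's x, y, z in degrees, then the gripper command: -1 is shut, 1 is fully open, values between are in proportion. In form: [[[x, y, z], [wx, wy, wz], fingers], ...]. A call has 1 to 20 rows; each row is the pose to reach, as a shift and turn from the pose commanded when the call began, along the tool's axes at that moment; what a row does not reach only later rows make up. A row lasts 1/8 s, in which the tool goes at most 62.5 mm and 10.7 degrees, less where a joint would pass 70% of its speed; a pose out of reach is approached as far as the arm can. A call with a gripper value outside its range is refused whole. The fingers move at their own pace and stop on an object; the grip force is fixed at half the most. Time passes only in rows, so rows that repeat a pose let the fingers close. It gives the time, the measured TCP pose, the force, the opening and the grip force at its end, in the units of the state.
- env.read_state(): the state, without advancing time (a new reading comes with each control period).
- env.snapshot(name): name is "side" or "top"; returns the picture (400x640x3 uint8, red, green, blue); there is no depth.
- env.camera_info(name): a dict with "camera_matrix" (3x3 intrinsics, pixels), "pose" (4x4, takes a point from camera to world coordinates). Camera axes: x right, y down, z forward; pixel columns grow to the right and rows downward; lengths in m; the calibration is good to about 2 mm. A picture is of the moment at which its call begins. camera_info takes no time and is no camera call.
- env.sign_off(): hands the job in; it is judged then, once.
The state is a dict: "clock": time; "joint_positions": joint angles; "qvel": joint speeds; "joint_torque": joint torques, N m; "tcp_pos": TCP position; "eef_rot": TCP orientation; "ft_force": force on the tool from outside, world axes, zero at the start; "torque": the same for the moment, N m; "width": finger opening in m; "finger_force": force on a finger pad.
Only numpy, scipy, OpenCV 4.12 (cv2) and the standard library are available. Lean on these libraries where they do the work, as an engineer would, in place of code of your own. Each camera call takes 0.05 s, during which the arm holds its last target. There are 200 camera calls.

### The job

Pick up the nested pair of lids together by the inner lid's knob, lower them gently onto the open tin of washing tablets, without letting them drop, until the inner lid sits fully down, flat and square in the tin's mouth, and let go of it. Then take the outer lid alone by its raised collar, lift it off without disturbing the seated inner lid, and finish still holding it level with the gripper, straight above the tin and at least 10 cm clear of it, ready for wiping. Leave the detergent bottle, the bowl and the brush where they are.

Things in the scene. Friction and masses are not known exactly. Their poses are not given: they have to be found in the camera images.
- tin: open rectangular white enamelled tin of washing tablets, 144 (x) x 114 (y) x 60 high, fixed to the table. Origin: centre of its underside; x along the long side, z up. Its mouth is a pocket 133 x 103, 12 deep; the lip flares out at 45 degrees over the top 4 mm; a flat ledge 10 wide runs round the pocket's floor.
- tin_seat (a point): centre of the pocket's floor, in the tin's frame: 48 above the tin's underside, 12 below its rim. The inner lid's origin comes to lie here when it is home.
- inner_lid: loose steel lid, 0.2-0.35 kg: plate 129 (x) x 99 (y) x 14 thick (2 mm play a side in the pocket, either way round); on it a boss 88 x 40.5, 14 to 26 above the underside, then an upright black bar knob 34 (x) x 20 (y), 26 to 68 above the underside. Origin: centre of underside; x along the long side, z up. Starts flat on the table under the outer lid; lifted by its knob it carries the outer lid.
- inner_knob (a point): point on the knob's axis, 56 above the inner lid's underside; grip the knob across its 20 mm width (along the inner lid's y), above the outer lid's collar, whose top is 34 above the inner lid's underside when nested.
- outer_lid: loose white lid, 0.16-0.28 kg, 162 (x) x 132 (y): sheet 3 thick, skirt to 8 below it (6 mm play a side on the tin), middle window 91 x 44 (about 2 mm play a side on the boss) ringed by a raised collar, outside 99 (x) x 52 (y), wall 4, top 17 above the sheet. Origin: centre of the sheet's underside, 14 above the inner lid's when nested; x along the long side, z up.
- outer_collar (a point): centre of the collar, 11 above the outer lid's origin (8 above the sheet's top face); grip the collar over its 52 mm outside width (along the outer lid's y), fingers straddling the knob, which stands 34 above the collar, fingertips close to the sheet.
- detergent: bystander: blue closed bottle, 72 diameter, 160 high, standing beyond the work. Origin: centre of the underside.
- token_bowl: bystander: small empty white bowl, 100 diameter, 40 high. Origin: centre of the underside.
- brush: bystander: wooden-handled brush lying on the table. Its x runs along its length.
Mind the look-alikes: they are no part of the job. What is shaped like the inner_lid but turquoise is not meant.

How it is judged:
On the way, in this order (a step that is already met when the one before it is completed fails the run):
1. both lids are lifted together, the outer one nested on the inner one (height (world z) of inner_lid above 0.03 m and z of outer_lid in the frame of inner_lid below 0.018 m and horizontal distance between outer_lid and inner_lid below 0.008 m and contact force between inner_lid and the fingers above 1 N), for 0.2 s.
2. the inner lid is seated flat and square in the tin's mouth with the outer lid still nested on it, and has been let go (horizontal distance between inner_lid and tin_seat below 0.004 m and z of inner_lid in the frame of tin_seat between -0.003 and 0.002 m and angle between inner_lid's own z axis and vertical below 0.03 rad and angle between the x axis of inner_lid and the x axis of tin, either way round below 0.05 rad and z of outer_lid in the frame of inner_lid below 0.018 m and horizontal distance between outer_lid and inner_lid below 0.008 m and contact force between inner_lid and the fingers below 0.1 N), for 0.2 s.
At the end, for the whole second after the job is handed in: Inner lid home in the tin (4 mm sideways, 2 mm height, 0.03 rad tilt, 0.05 rad yaw), untouched; outer lid held by the fingers alone, still, level to 0.15 rad, within 50 mm of straight above the tin, its sheet 100 mm or more above the rim; bystanders within 30 mm of their places (horizontal distance between inner_lid and tin_seat below 0.004 m and z of inner_lid in the frame of tin_seat between -0.003 and 0.002 m and angle between inner_lid's own z axis and vertical below 0.03 rad and angle between the x axis of inner_lid and the x axis of tin, either way round below 0.05 rad and contact force between inner_lid and the fingers below 0.1 N and contact force between each of inner_lid, tin and outer_lid below 0.1 N and contact force between outer_lid and the fingers above 1 N and z of outer_lid in the frame of tin_seat above 0.112 m and horizontal distance between outer_lid and tin below 0.05 m and angle between outer_lid's own z axis and vertical below 0.15 rad and linear speed of outer_lid below 0.02 m/s and distance of each of detergent, token_bowl, brush from where it was at the start of the episode below 0.03 m); the arm keeps its last pose, push and grip.
It fails at once if the outer lid is taken off the inner one while the inner lid is not home in the tin, or the inner lid is pulled out of place under it (z of outer_lid in the frame of inner_lid above 0.03 m and not (horizontal distance between inner_lid and tin_seat below 0.004 m and z of inner_lid in the frame of tin_seat between -0.003 and 0.002 m and angle between inner_lid's own z axis and vertical below 0.03 rad and angle between the x axis of inner_lid and the x axis of tin, either way round below 0.05 rad)).
It fails at once if the lids are dropped onto the tin: in mid-air over it with no finger touching either (z of inner_lid in the frame of tin_seat above 0.015 m and horizontal distance between inner_lid and tin below 0.1 m and contact force between each of inner_lid, outer_lid and the fingers below 0.05 N).
It fails at once if a bystander is pushed aside or knocked over (distance of any of detergent, token_bowl, brush from where it was at the start of the episode above 0.03 m or angle between detergent's own z axis and vertical above 0.3 rad).
It also fails if it takes over 51 s, if anything falls off the work surface, if the arm or the gripper's body presses on something with over 40 N, if the wrist force passes 120 N, or if a joint passes its speed limit or range.

## Working session

There is one attempt and no reset: what is moved stays moved. The work goes in short steps, Python scripts to look and compute and a tool call to move; the robot and the scene stay as the last step left them, time stands still between calls to the robot, and variables do not carry over. Pictures are saved under pics/ and viewed, at most 10 in all, crops included, and the job is handed in when it is done.

Besides the shell and the picture viewer there is one more tool, called after ">>>" as name(argument=value, ...) on one line, values as JSON. apply_moves: Moves the arm, as the interface text tells. Its arguments: {"type":"object","properties":{"series":{"type":"array"}},"required":["series"]}

```bash
mkdir -p pics
cat > h.py <<'E'
import numpy as np, cv2
from plant import env
def snap(n,f):
    im=env.snapshot(n); cv2.imwrite('pics/'+f+'.png',cv2.cvtColor(im,cv2.COLOR_RGB2BGR)); return im
def ray(n,uv):
    c=env.camera_info(n); K=np.array(c['camera_matrix']);T=np.array(c['pose'])
    d=T[:3,:3]@np.linalg.inv(K)@np.array([uv[0],uv[1],1.]); return T[:3,3],d/np.linalg.norm(d)
def onz(n,uv,z):
    o,d=ray(n,uv); return o+d*(z-o[2])/d[2]
def tri(a,b):
    (o1,d1),(o2,d2)=ray(*a),ray(*b)
    s=np.linalg.lstsq(np.c_[d1,-d2],o2-o1,rcond=None)[0]
    p,q=o1+s[0]*d1,o2+s[1]*d2; return (p+q)/2,np.linalg.norm(p-q)
def proj(n,p):
    c=env.camera_info(n); K=np.array(c['camera_matrix']);T=np.linalg.inv(np.array(c['pose']))
    q=K@(T[:3,:3]@np.asarray(p)+T[:3,3]); return q[:2]/q[2]
E
python3 - <<'E'
from h import *
np.set_printoptions(precision=4,suppress=True)
a=snap('top','top0');b=snap('side','side0')
for n in('top','side'):
    c=env.camera_info(n);print(n,c['camera_matrix'],c['pose'])
print(env.read_state(),env.grip_depth)
E
```

```text
top [[510.9011   0.     320.4056]
 [  0.     510.9011 197.98  ]
 [  0.       0.       1.    ]] [[ 0.0584 -0.9753  0.2129  0.2106]
 [-0.9983 -0.0575  0.0107 -0.0047]
 [ 0.0018 -0.2132 -0.977   1.6529]
 [ 0.      0.      0.      1.    ]]
side [[411.3311   0.     316.5482]
 [  0.     411.3311 203.064 ]
 [  0.       0.       1.    ]] [[ 0.8205 -0.352   0.4505 -0.0695]
 [-0.5717 -0.5154  0.6384 -0.9171]
 [ 0.0075 -0.7813 -0.6241  0.9642]
 [ 0.      0.      0.      1.    ]]
{'clock': 0.1, 'joint_positions': array([ 1.1544,  0.1244,  1.6516,  0.    ,  1.3675, -0.0826]), 'qvel': array([-0.0013, -0.0017, -0.005 ,  0.0017,  0.0007,  0.0014]), 'joint_torque': array([  0.0002, -42.4931, -36.6654,  -0.0001,   0.0039,   0.    ]), 'tcp_pos': array([0.2128, 0.6136, 0.2301]), 'eef_rot': array([ 0.1661,  0.9861, -0.0009, -0.0002]), 'ft_force': array([ 0.1324,  0.1101, -1.4056]), 'torque': array([0.0329, 0.004 , 0.0602]), 'finger_force': 0.0, 'width': 0.085380575870315} 0.0187
```

View pics/top0.png

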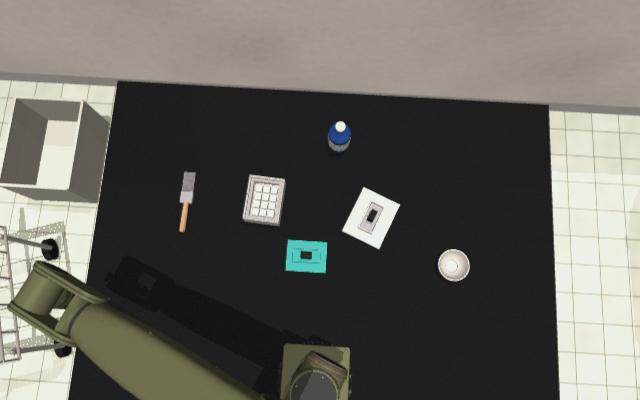

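View pics/side0.png

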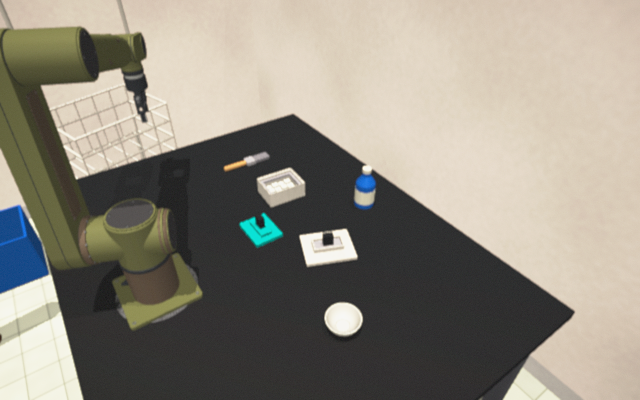

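Top view: tin at about (264,200), nested lids at (371,217), turquoise decoy (306,256), bottle (340,135), bowl (453,265) and brush (187,200). Side view: tin (281,186), lids (328,243), knob (328,238).

Run:
```python
from h import *
np.set_printoptions(precision=4,suppress=True)
t=cv2.imread('pics/top0.png');s=cv2.imread('pics/side0.png')
def crop(i,x,y,w,h):
    return cv2.resize(i[y:y+h,x:x+w],(400,300),interpolation=cv2.INTER_CUBIC)
v=np.vstack([np.hstack([crop(t,224,170,80,60),crop(t,331,187,80,60)]),np.hstack([crop(s,241,156,80,60),crop(s,288,213,80,60)])])
cv2.imwrite('pics/crops.png',v)
for n,im,boxes in(('top',t,[(224,160,290,240),(331,180,411,260)]),('side',s,[(250,160,310,210),(290,220,365,275)])):
    g=cv2.cvtColor(im,cv2.COLOR_BGR2GRAY)
    for x0,y0,x1,y1 in boxes:
        m=np.zeros_like(g);m[y0:y1,x0:x1]=(g[y0:y1,x0:x1]>70)*255
        c=max(cv2.findContours(m,0,1)[0],key=cv2.contourArea)
        print(n,cv2.minAreaRect(c),cv2.approxPolyDP(c,3,True)[:,0].tolist())
        d=np.zeros_like(g);cv2.drawContours(d,[c],-1,255,-1)
        k=((g<60)&(d>0)).astype(np.uint8)
        r=cv2.connectedComponentsWithStats(k)
        print([ (a.tolist(),b.round(1).tolist()) for a,b in zip(r[2][1:],r[3][1:]) if a[4]>15])
```

```text
top ((263.7893981933594, 199.56631469726562), (38.15470504760742, 48.345096588134766), 9.090276718139648) [[249, 174], [242, 218], [278, 225], [284, 179]]
[]
top ((370.8000183105469, 217.40000915527344), (42.0380744934082, 50.087921142578125), 26.56505012512207) [[363, 187], [342, 231], [378, 249], [399, 204]]
[([367, 210, 10, 12, 62], [371.5, 215.5])]
side ((281.0092468261719, 186.0261688232422), (34.22500228881836, 47.92609405517578), 70.55996704101562) [[291, 167], [256, 178], [257, 190], [270, 207], [305, 195], [305, 182]]
[]
side ((328.01837158203125, 246.6222381591797), (34.36553955078125, 55.13320541381836), 81.46923065185547) [[347, 229], [300, 234], [306, 266], [357, 259]]
[([323, 234, 10, 11, 90], [327.6, 238.9])]
```

View pics/crops.png

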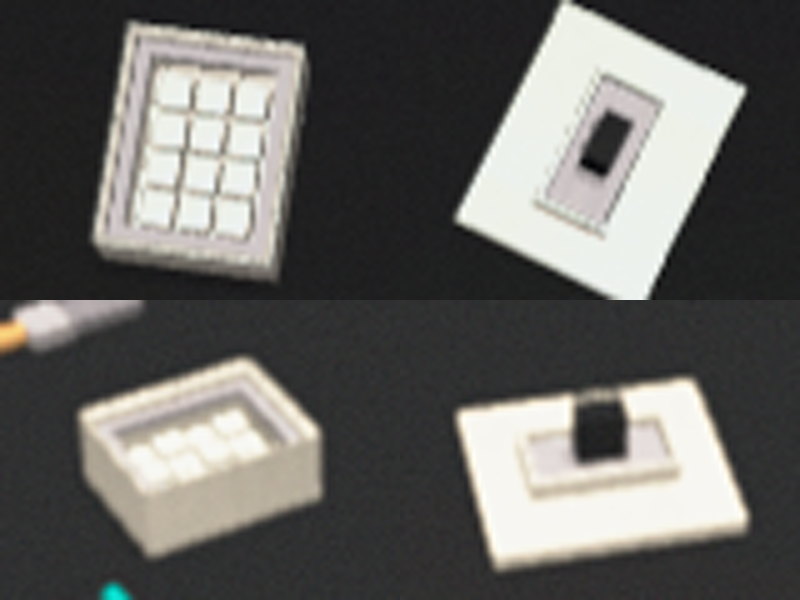

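Crops: tin rim corners and mouth are clear in both views; the lids' sheet, collar and black knob (top about (371,213), long side along the lid's long side) are too. Triangulating the corners.

Run:
```python
from h import *
np.set_printoptions(precision=4,suppress=True)
T=lambda u,v:((u+.5)/5-.5+224,(v+.5)/5-.5+170)
S=lambda u,v:((u+.5)/5-.5+241,(v+.5)/5-.5+156-60)
P=[]
for a,b in [((130,23),(245,358)),((307,45),(322,432)),((284,267),(150,490)),((97,243),(80,410))]:
    p,e=tri(('top',T(*a)),('side',S(*b)));P.append(p);print('tin',p,e)
P=np.array(P);print('tri ctr',P.mean(0))
Q=np.array([onz('top',T(*a),.06)for a in((130,23),(307,45),(284,267),(97,243))])
R=np.array([onz('side',S(*a),.06)for a in((245,358),(322,432),(150,490),(80,410))])
for q in(Q,R):
    d=q[0]+q[1]-q[2]-q[3]; e=q[0]+q[3]-q[1]-q[2]
    print('plane',q.mean(0),np.degrees(np.arctan2(d[1],d[0])),np.degrees(np.arctan2(-e[0],e[1])),np.linalg.norm(d)/2,np.linalg.norm(e)/2)
a=[(363,187),(399,204),(378,249),(342,231)];b=[(347,229),(357,259),(306,266),(300,234)]
for x,y in zip(a,b):print('lid',tri(('top',x),('side',y)))
for n,k in(('top',a),('side',b)):
    q=np.array([onz(n,x,.017)for x in k]);d=q[0]+q[1]-q[2]-q[3]; e=q[0]+q[3]-q[1]-q[2]
    print('lid plane',q.mean(0),np.degrees(np.arctan2(d[1],d[0])),np.degrees(np.arctan2(-e[0],e[1])),np.linalg.norm(d)/2,np.linalg.norm(e)/2)
# collar (window) and knob top
T2=lambda u,v:((u-400+.5)/5-.5+331,(v+.5)/5-.5+187)
S2=lambda u,v:((u-400+.5)/5-.5+288,(v-300+.5)/5-.5+213)
print('knob top',tri(('top',T2(610,131)),('side',S2(600,396))))
print('collar corners',[tri(('top',T2(*i)),('side',S2(*j))) for i,j in [((600,73),(660,417)),((663,102),(680,465)),((607,236),(533,485)),((535,205),(523,435))]])
```

```text
tin [0.62   0.2442 0.0675] 0.0014294124318733235
tin [0.6141 0.1292 0.0664] 0.0019370690299094842
tin [0.4687 0.1326 0.0722] 0.002233547931165076
tin [0.4769 0.2515 0.0698] 0.0011016984390584698
tri ctr [0.5449 0.1894 0.069 ]
plane [0.5463 0.1907 0.06  ] -2.3885766189621402 -3.972430271918144 0.1450214553381335 0.11737456306057481
plane [0.5514 0.2004 0.06  ] -4.094193009147619 -2.775258649517457 0.14256088280835044 0.11769532181033271
lid (array([ 0.614 , -0.1257,  0.0201]), np.float64(0.005288656107171003))
lid (array([ 0.5641, -0.2459,  0.0078]), np.float64(4.644425618729444e-05))
lid (array([ 0.4115, -0.1817,  0.0115]), np.float64(0.00016362981313590276))
lid (array([ 0.4631, -0.0636,  0.0286]), np.float64(0.0058643833302943985))
lid plane [ 0.5119 -0.1533  0.017 ] -22.566045172301767 -23.118869594621014 0.16326101140327218 0.12941390255123475
lid plane [ 0.5146 -0.154   0.017 ] -24.747713673142616 -25.596343257154345 0.16270331799156132 0.14454129972094348
knob top (array([ 0.5146, -0.153 ,  0.0808]), np.float64(0.0017210546447638247))
collar corners [(array([ 0.5638, -0.1507,  0.0339]), np.float64(0.0031015136624073037)), (array([ 0.5477, -0.1924,  0.0324]), np.float64(0.0038738088365851773)), (array([ 0.4568, -0.1586,  0.0381]), np.float64(0.0027346011514456344)), (array([ 0.4771, -0.1133,  0.0341]), np.float64(0.0079305035137995))]
```

```bash
cat >> h.py <<'E'
def corners(im,box,th=90,F=8,eps=2.5):
    x0,y0,x1,y1=box; g=cv2.cvtColor(im,cv2.COLOR_RGB2GRAY)[y0:y1,x0:x1]
    g=cv2.resize(g,None,fx=F,fy=F,interpolation=cv2.INTER_CUBIC)
    c=max(cv2.findContours((g>th).astype(np.uint8),0,cv2.CHAIN_APPROX_NONE)[0],key=cv2.contourArea)[:,0]
    a=cv2.approxPolyDP(c.reshape(-1,1,2),eps*F,True)[:,0]
    ix=sorted(int(np.argmin(np.abs(c-p).sum(1)))for p in a); L=[]
    for i,j in zip(ix,ix[1:]+[ix[0]+len(c)]):
        k=np.arange(i,j); n=len(k); k=k[n//7:n-n//7]%len(c)
        vx,vy,x,y=cv2.fitLine(c[k].astype(np.float32),cv2.DIST_HUBER,0,.01,.01).ravel()
        L.append(np.cross([x,y,1],[x+vx,y+vy,1]))
    out=[]
    for i in range(len(L)):
        p=np.cross(L[i-1],L[i]);out.append(((p[:2]/p[2])+.5)/F-.5+[x0,y0])
    return np.array(out)
E
python3 - <<'E'
from h import *
np.set_printoptions(precision=4,suppress=True)
t=cv2.imread('pics/top0.png')[...,::-1].copy();s=cv2.imread('pics/side0.png')[...,::-1].copy()
print(cv2.cvtColor(t,7)[186:190,238:252]);
for n,im,b,e in(('top',t,(224,160,300,240),1.3),('side',s,(245,158,315,215),2.5),('top',t,(331,180,411,260),2.5),('side',s,(290,222,365,275),2.5)):
    for th in(70,110):
        c=corners(im,b,th,eps=e);print(n,th,c.round(2).tolist())
    print(np.array([np.r_[onz(n,p,0)[:2],onz(n,p,.009)[:2],onz(n,p,.017)[:2],onz(n,p,.06)[:2]] for p in c]))
E
```

```text
[[ 30  31  29  31  30  29  30  29  36  95 217 188 156 198]
 [ 29  31  32  28  30  30  31  31  39 106 210 176 186 197]
 [ 31  31  30  31  30  31  29  30  46 129 204 155 199 199]
 [ 30  29  31  30  27  31  32  29  62 170 197 132 198 197]]
top 70 [[248.85, 173.49], [241.53, 217.59], [244.53, 221.14], [278.92, 225.71], [285.05, 183.9], [285.75, 178.34]]
top 110 [[249.19, 173.86], [241.86, 217.67], [244.55, 219.84], [278.08, 223.82], [284.8, 178.58]]
[[0.6393 0.256  0.6369 0.2546 0.6348 0.2533 0.6237 0.2466]
 [0.4896 0.2669 0.4881 0.2654 0.4867 0.2641 0.4795 0.257 ]
 [0.4829 0.2574 0.4815 0.256  0.4801 0.2547 0.4731 0.2479]
 [0.4762 0.1467 0.4748 0.1458 0.4735 0.1451 0.4666 0.1412]
 [0.63   0.1359 0.6277 0.1351 0.6257 0.1345 0.6148 0.1308]]
side 70 [[255.51, 176.95], [257.06, 191.22], [270.46, 207.92], [305.4, 195.56], [305.18, 180.98], [290.41, 165.83]]
side 110 [[256.42, 177.17], [257.59, 190.73], [270.64, 207.11], [304.64, 195.04], [304.54, 180.99], [290.22, 166.5]]
[[0.521  0.3457 0.5154 0.3339 0.5105 0.3234 0.4842 0.2671]
 [0.4808 0.2619 0.4757 0.2508 0.4711 0.2411 0.4466 0.1885]
 [0
[... 409 characters left out ...]
9  0.6174 -0.1262  0.6154 -0.1256  0.6048 -0.1224]
 [ 0.4663 -0.0604  0.4649 -0.0601  0.4637 -0.0598  0.457  -0.0584]
 [ 0.4127 -0.1846  0.4116 -0.1836  0.4106 -0.1828  0.4054 -0.1781]
 [ 0.5652 -0.2501  0.5633 -0.2488  0.5615 -0.2476  0.5523 -0.2412]]
side 70 [[297.48, 233.85], [305.87, 267.25], [356.99, 259.62], [357.99, 255.79], [346.87, 227.21]]
side 110 [[298.04, 234.27], [306.12, 266.54], [358.6, 258.66], [346.6, 227.86]]
[[ 0.4761 -0.0357  0.471  -0.044   0.4665 -0.0513  0.4421 -0.0906]
 [ 0.4164 -0.175   0.4119 -0.1819  0.4079 -0.1881  0.3862 -0.2212]
 [ 0.5744 -0.2422  0.5684 -0.2485  0.5631 -0.2541  0.5344 -0.2842]
 [ 0.6339 -0.104   0.6273 -0.1116  0.6215 -0.1183  0.5901 -0.1546]]
```

>>> apply_moves(series=[[[-536,-625,60],[0,0,4.2],1],[[-536,-625,60],[0,0,4.2],1],[[-536,-625,60],[0,0,4.2],1],[[-536,-625,60],[0,0,4.2],1],[[-536,-625,60],[0,0,4.2],1],[[-536,-625,60],[0,0,4.2],1],[[-536,-625,60],[0,0,4.2],1],[[-536,-625,60],[0,0,4.2],1],[[-536,-625,60],[0,0,4.2],1],[[-536,-625,60],[0,0,4.2],1],[[-536,-625,60],[0,0,4.2],1],[[-536,-625,60],[0,0,4.2],1],[[-536,-625,60],[0,0,4.2],1],[[-536,-625,60],[0,0,4.2],1],[[-536,-625,60],[0,0,4.2],1],[[-536,-625,60],[0,0,4.2],1],[[-536,-625,60],[0,0,4.2],1]])

```text
clock: 2.22
tcp_pos: [0.5144, -0.1506, 0.1715]
eef_rot: [0.201, 0.98, 0.0, 0.0]
ft_force: [-0.5, -0.1, -0.1]
width: 0.0859
finger_force: 0.0
```

Run:
```python
from h import *
np.set_printoptions(precision=4,suppress=True)
s=snap('side','side1');t=snap('top','top1');print(env.read_state()['tcp_pos'])
v=np.hstack([cv2.resize(i[y:y+100,x:x+100],(400,400),interpolation=2) for i,x,y in((s,280,180),(t,320,160))])
cv2.imwrite('pics/c1.png',v[...,::-1])
for p in(.17,.05,.03):print(proj('side',[.5144,-.1506,p]),proj('top',[.5144,-.1506,p]))
```

```text
[ 0.5145 -0.1509  0.1716]
[328.0569 209.6224] [374.7111 207.5165]
[327.1248 238.4022] [370.7335 214.853 ]
[326.9796 242.885 ] [370.1256 215.9743]
```

View pics/c1.png

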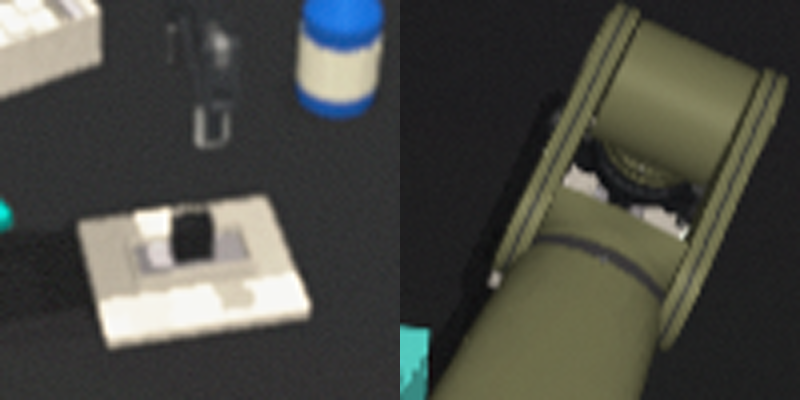

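Side view: fingers hang straight over the knob (knob at (328,239), projected TCP (327,238)); aligned. Descend and grip.

>>> apply_moves(series=[[[0,0,50],[0,0,0],1],[[0,0,90],[0,0,0],1],[[0,0,115],[0,0,0],1],[[0,0,131],[0,0,0],1],[[0,0,131],[0,0,0],1],[[0,0,131],[0,0,0],0],[[0,0,131],[0,0,0],-0.3],[[0,0,131],[0,0,0],-0.6],[[0,0,131],[0,0,0],-1],[[0,0,131],[0,0,0],-1],[[0,0,131],[0,0,0],-1],[[0,0,131],[0,0,0],-1],[[0,0,131],[0,0,0],-1],[[0,0,131],[0,0,0],-1]])

```text
clock: 4.08
tcp_pos: [0.5152, -0.1522, 0.0411]
eef_rot: [0.202, 0.979, -0.0, 0.001]
ft_force: [-0.9, 0.3, 5.1]
width: 0.0191
finger_force: 60.6
```

>>> apply_moves(series=[[[0,0,-5],[0,0,0],-1],[[0,0,-15],[0,0,0],-1],[[0,0,-30],[0,0,0],-1],[[0,0,-50],[0,0,0],-1],[[0,0,-70],[0,0,0],-1],[[0,0,-90],[0,0,0],-1],[[0,0,-110],[0,0,0],-1],[[0,0,-120],[0,0,0],-1],[[0,0,-120],[0,0,0],-1]])

```text
clock: 5.2
tcp_pos: [0.5151, -0.1522, 0.1614]
eef_rot: [0.202, 0.979, -0.0, 0.001]
ft_force: [-0.4, 0.1, -5.3]
width: 0.0189
finger_force: 59.4
```

>>> apply_moves(series=[[[6,17,0],[0,0,-1],-1],[[17,50,0],[0,0,-3],-1],[[29,90,0],[0,0,-5],-1],[[42,130,0],[0,0,-8],-1],[[55,170,0],[0,0,-10],-1],[[68,210,0],[0,0,-12],-1],[[81,250,0],[0,0,-14.5],-1],[[94,290,0],[0,0,-17],-1],[[103,320,0],[0,0,-18.5],-1],[[107.5,332.6,0],[0,0,-19.2],-1],[[107.5,332.6,0],[0,0,-19.2],-1],[[107.5,332.6,0],[0,0,-19.2],-1]])

```text
clock: 6.7
tcp_pos: [0.5472, 0.1952, 0.1598]
eef_rot: [0.036, 0.999, -0.0, -0.0]
ft_force: [0.4, -0.7, -4.8]
width: 0.0189
finger_force: 59.6
```

Run:
```python
from h import *
np.set_printoptions(precision=4,suppress=True)
s=snap('side','side2');t=snap('top','top2');print(env.read_state()['tcp_pos'],env.read_state()['eef_rot'])
v=np.hstack([cv2.resize(i[y:y+100,x:x+100],(400,400),interpolation=2) for i,x,y in((s,230,120),(t,220,150))])
cv2.imwrite('pics/c2.png',v[...,::-1])
```

```text
[0.5475 0.195  0.1602] [ 0.0366  0.9993 -0.0002 -0.0002]
```

View pics/c2.png

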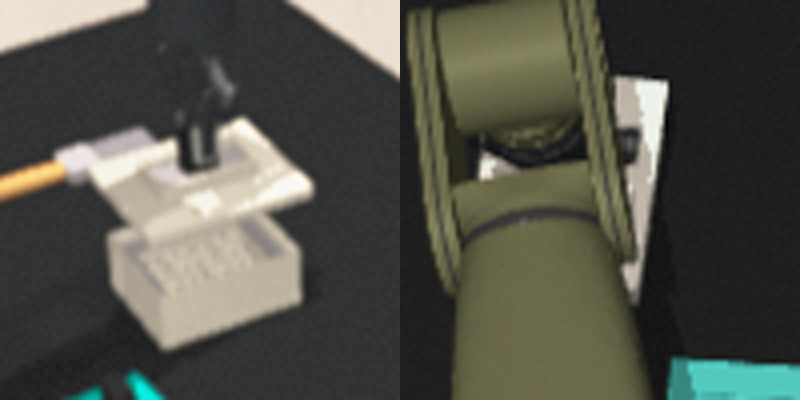

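Side view: the lid pair hangs squarely above the tin, right lid corner at about (308,166), near bottom corner (267,181), tin below. I check the lid's offset numerically.

Run:
```python
from h import *
np.set_printoptions(precision=4,suppress=True)
S=lambda u,v:((u+.5)/4-.5+230,(v+.5)/4-.5+120)
# sheet top corners (far,right) and skirt near/right, left
for nm,p,z in(('far',(243,117),.136),('right',(314,180),.136),('left',(90,165),.136),('near bottom',(150,245),.125)):
    print(nm,onz('side',S(*p),z))
R=lambda a:np.array([[np.cos(a),-np.sin(a)],[np.sin(a),np.cos(a)]])
for nm,c in(('far',(81,66)),('right',(81,-66)),('left',(-81,66)),('near',(-81,-66))):
    print(nm,'expected',np.array([.5475,.195])+R(np.radians(-4.1))@np.array(c)/1000)
for i,c in(('left',(-72,57)),('near',(-72,-57)),('right',(72,-57))):print('tin base exp',i,np.array([.548,.196])+R(np.radians(-4.1))@np.array(c)/1000)
```

```text
far [0.6365 0.262  0.136 ]
right [0.6315 0.132  0.136 ]
left [0.4746 0.2691 0.136 ]
near bottom [0.4645 0.141  0.125 ]
far expected [0.633 0.255]
right expected [0.6236 0.1234]
left expected [0.4714 0.2666]
near expected [0.462 0.135]
tin base exp left [0.4803 0.258 ]
tin base exp near [0.4721 0.1443]
tin base exp right [0.6157 0.134 ]
```

>>> apply_moves(series=[[[0,0,15],[0,0,0],-1],[[0,0,30],[0,0,0],-1],[[0,0,45],[0,0,0],-1],[[0,0,53],[0,0,0],-1],[[0,0,56],[0,0,0],-1],[[0,0,58],[0,0,0],-1],[[0,0,60],[0,0,0],-1],[[0,0,60],[0,0,0],-1]])

```text
clock: 7.8
tcp_pos: [0.5478, 0.196, 0.1006]
eef_rot: [0.036, 0.999, 0.0, 0.0]
ft_force: [0.6, -0.7, -4.2]
width: 0.0188
finger_force: 59.5
```

No contact yet; creeping on in 1–2 mm steps.

>>> apply_moves(series=[[[0,0,1],[0,0,0],-1],[[0,0,2],[0,0,0],-1],[[0,0,3],[0,0,0],-1],[[0,0,4],[0,0,0],-1],[[0,0,5],[0,0,0],-1],[[0,0,5],[0,0,0],-1]])

```text
clock: 8.55
tcp_pos: [0.5475, 0.196, 0.0952]
eef_rot: [0.036, 0.999, -0.0, -0.0]
ft_force: [-0.4, -0.1, -5.3]
width: 0.0189
finger_force: 59.5
```

>>> apply_moves(series=[[[0,0,1],[0,0,0],-1],[[0,0,2],[0,0,0],-1],[[0,0,3],[0,0,0],-1],[[0,0,4],[0,0,0],-1],[[0,0,5],[0,0,0],-1],[[0,0,5.5],[0,0,0],-1],[[0,0,6],[0,0,0],-1],[[0,0,6],[0,0,0],-1]])

```text
clock: 9.55
tcp_pos: [0.5476, 0.196, 0.0893]
eef_rot: [0.036, 0.999, -0.0, -0.0]
ft_force: [-0.1, 0.0, -5.0]
width: 0.0189
finger_force: 59.5
```

>>> apply_moves(series=[[[0,0,0.5],[0,0,0],-1],[[0,0,1],[0,0,0],-1],[[0,0,1],[0,0,0],-1]])

```text
clock: 9.93
tcp_pos: [0.5479, 0.196, 0.0892]
eef_rot: [0.036, 0.999, 0.0, 0.0]
ft_force: [-3.1, 0.6, 2.8]
width: 0.0194
finger_force: 60.4
```

>>> apply_moves(series=[[[0,0,1],[0,0,0],-0.4],[[0,0,1],[0,0,0],0.2],[[0,0,1],[0,0,0],1],[[0,0,1],[0,0,0],1],[[0,0,1],[0,0,0],1],[[0,0,1],[0,0,0],1],[[0,0,1],[0,0,0],1],[[0,0,1],[0,0,0],1]])

```text
clock: 10.92
tcp_pos: [0.5476, 0.196, 0.0873]
eef_rot: [0.036, 0.999, -0.0, -0.0]
ft_force: [0.7, -0.7, 0.5]
width: 0.0851
finger_force: 0.0
```

Run:
```python
from h import *
np.set_printoptions(precision=4,suppress=True)
s=snap('side','side3');print(env.read_state())
cv2.imwrite('pics/c3.png',cv2.resize(s[140:220,230:330],(800,600),interpolation=2)[...,::-1])
```

```text
{'clock': 10.975, 'joint_positions': array([ 0.2514,  0.1076,  1.9232, -0.    ,  1.1108, -1.2474]), 'qvel': array([-0.    ,  0.0009, -0.0003, -0.0006, -0.0013, -0.0003]), 'joint_torque': array([  0.0009, -37.812 , -32.7823,  -0.0002,   0.0002,   0.    ]), 'tcp_pos': array([0.5476, 0.196 , 0.0873]), 'eef_rot': array([ 0.036 ,  0.9994, -0.    , -0.    ]), 'ft_force': array([ 0.4502,  0.2371, -0.749 ]), 'torque': array([-0.0323, -0.0529,  0.024 ]), 'finger_force': 0.0, 'width': 0.08534148280895446}
```

View pics/c3.png

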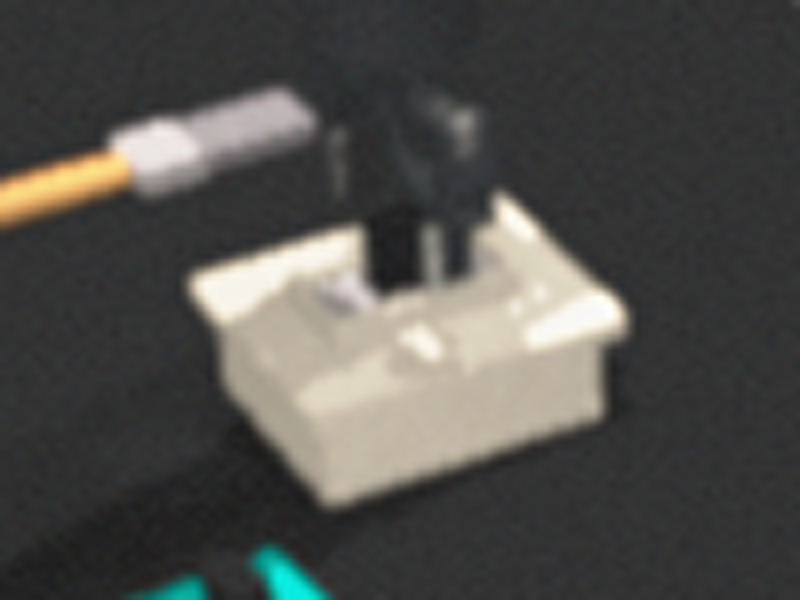

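Side view: the lid sits level on the tin, skirt overhanging evenly (tin near corner (271,206), lid right corner (308,181)), fingers open around the knob. Now grip the collar.

>>> apply_moves(series=[[[0,0,8],[0,0,0],1],[[0,0,16],[0,0,0],1],[[0,0,23],[0,0,0],1],[[0,0,23],[0,0,0],1],[[0,0,23],[0,0,0],0.5],[[0,0,23],[0,0,0],0.3],[[0,0,23],[0,0,0],0.2],[[0,0,23],[0,0,0],0],[[0,0,23],[0,0,0],-1],[[0,0,23],[0,0,0],-1],[[0,0,23],[0,0,0],-1],[[0,0,23],[0,0,0],-1]])

```text
clock: 12.48
tcp_pos: [0.5482, 0.1961, 0.0652]
eef_rot: [0.036, 0.999, 0.0, 0.001]
ft_force: [-1.4, 0.3, 6.0]
width: 0.0502
finger_force: 64.4
```

>>> apply_moves(series=[[[0,0,-2],[0,0,0],-1],[[0,0,-4],[0,0,0],-1],[[0,0,-7],[0,0,0],-1],[[0,0,-11],[0,0,0],-1],[[0,0,-15],[0,0,0],-1],[[0,0,-20],[0,0,0],-1],[[0,0,-28],[0,0,0],-1],[[0,0,-40],[0,0,0],-1],[[0,0,-55],[0,0,0],-1],[[0,0,-70],[0,0,0],-1],[[0,0,-85],[0,0,0],-1],[[0,0,-100],[0,0,0],-1],[[0,0,-115],[0,0,0],-1],[[0,0,-125],[0,0,0],-1],[[0,0,-130],[0,0,0],-1],[[0,0,-130],[0,0,0],-1],[[0,0,-130],[0,0,0],-1],[[0,0,-130],[0,0,0],-1]])

```text
clock: 14.72
tcp_pos: [0.5472, 0.1959, 0.1936]
eef_rot: [0.036, 0.999, -0.0, -0.001]
ft_force: [-0.3, 0.4, -1.4]
width: 0.0505
finger_force: 63.6
```

Run:
```python
from h import *
s=snap('side','side4');r=env.read_state();print(r['ft_force'],r['width'],r['finger_force'],r['tcp_pos'])
cv2.imwrite('pics/c4.png',cv2.resize(s[100:220,210:350],(700,600),interpolation=2)[...,::-1])
```

```text
[ 0.05293024  0.07781307 -2.55568609] 0.05041433501596927 63.62075328826904 [0.54731633 0.19591119 0.19369555]
```

View pics/c4.png

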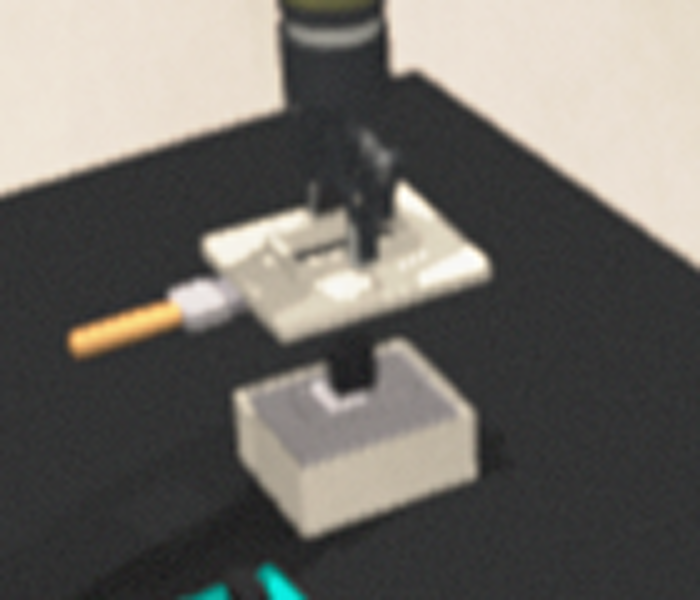

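The inner lid sits flat in the tin (knob at about (280,174)) and the outer lid is held level above it, about 130 mm clear. Handing in.

```bash
python3 -c "
from plant import env
print(env.sign_off())"
```

```text
the job is handed in; nothing more can be done
None
```

The job is handed in: the inner lid looks seated flat and square in the tin, and the gripper holds the outer lid level straight above it, about 130 mm clear; the hand-in returned no verdict.

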